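# Show the template's label under the magnifier lamp

## Robot

A 6-joint arm with a two-finger parallel gripper is mounted at the origin on the work surface. World frame = base frame: x ahead of the robot, y to its left, z up, the work surface at z = 0. Lengths are in m, angles in rad, forces in N, time in s.
With the tool pointing down it reaches from about 0.225 to 0.875 m from the base axis. Payload 3.4 kg.
Tool frame: the origin (TCP) lies between the finger pads, 19 mm behind the fingertips; this is the grasp point; z points along the fingers, y is the line along which they close (so a half turn about z gives the same grasp; the last joint's range is limited). The gripper opens to 85 mm and grips with 20 to 120 N. Pads are 22 mm wide; open, the fingers measure 114 mm over their backs; the gripper's body (76 mm by 85 mm) begins 54 mm behind the grasp point. The pads swing forward as they close: fully open they stand 13 mm farther back than shut.
Start: joints at [-1.318, 0.276, 1.505, -0, 1.361, -0.121], TCP at [0.21, -0.535, 0.25] pointing down, gripper open.
Joint ranges: [-2.89, 2.89], [-0.75, 2.08], [0.22, 2.7], [-1.18, 4.32], [0.11, 2.71], [-2.7, 2.7]. Speed limits (rad/s): [2.57, 2.57, 3.14, 3.14, 3.14, 3.14].

## Interface

Orientations are given as a unit quaternion [w, x, y, z].
In Python, from rig import manip, eyes gives the robot as it stands.
- The arm moves only by the shell command python3 -m creep 'ROWS' [FORCE]. ROWS is JSON, a list of rows, each a list of 5 numbers: the opening, from 0 (shut) to 1 (fully open), then the shift along the tool's x, y, z normalised to -1 to 1, where 1 is 0.5 m, then the turn about the tool's z normalised to -1 to 1, where 1 is 360 degrees. In form: [[fingers, dx, dy, dz, spin], ...]. A call has 1 to 10 rows; each row is the pose to reach, as a shift and turn from the pose commanded when the call began, along the tool's axes at that moment, turning the shorter way round; what a row does not reach only later rows make up. A row lasts 1/10 s, in which the tool goes at most 50 mm and 8.59 degrees, less where a joint would pass 70% of its speed; a pose out of reach is approached as far as the arm can. A call with a number of a shift or a turn outside -1 to 1 is refused whole. A call with a gripper value outside its range is refused whole. The fingers move at their own pace and stop on an object; FORCE is the grip in N (left out, the last holds). Time passes only in rows, so rows that repeat a pose let the fingers close. It gives the time, the measured TCP pose, the force, the opening and the grip force at its end, in the units of the state.
- manip.get_state(): the state, without advancing time (a new reading comes with each control period).
- eyes.get_image(name): name is "side" or "top" or "wrist"; returns a dict with "frame" (480x640x3 uint8, red, green, blue), "fx", "fy", "cx", "cy" (pixels), "R" (3x3) and "t" (3): a world point X has camera coordinates R X + t. Camera axes: x right, y down, z forward; pixel columns grow to the right and rows downward; lengths in m; the calibration is good to about 2 mm. The wrist camera is an equidistant fisheye: a pixel r from the principal point sees the ray r / f radians off the axis. A picture is of the moment at which its call begins. There is no depth.
- manip.sign_off(): hands the job in; it is judged then, once.
Trained networks look in the newest picture that a camera, given by its name, has taken for a name from the list of things; names that differ only in an ending like _2 or _b are one class to them, and where a whole thing is asked for, a point or a joint stands for the part that bears it (a point fixed in the world has none). Each returns a list of dicts, best first, with "confidence" (0 to 1); they miss things now and then, are a little off and sometimes report something else, mostly with a low value. They report only what shows in the picture. A call takes as long as a camera call. They do not tell look-alikes from the thing itself.
- eyes.regions_of(camera, label): "mask" (480x640 bool, what is visible of it) and "bbox" ([left, top, right, bottom] in pixels, round what is visible of it).
- eyes.place_of(camera, label): "centre" ([column, row] in pixels: a listed point, or the origin of a listed thing).
The state is a dict: "clock": time; "qpos": joint angles; "qd": joint speeds; "effort": joint torques, N m; "position": TCP position; "ee_rot": TCP orientation; "contact_force": force on the tool from outside, world axes, zero at the start; "moment": the same for the moment, N m; "width": finger opening in m; "gripper_force": force on a finger pad.
Only numpy, scipy, OpenCV 4.12 (cv2) and the standard library are available. Lean on these libraries where they do the work, as an engineer would, in place of code of your own. Each camera call takes 0.05 s, during which the arm holds its last target. There are 200 camera calls.

## Task

Take the red eraser off the small drawing template on the cutting mat and leave it in the empty bay of the black desk tray. Then pick up the template by its clear end and hold its frosted, corner-notched end level, label up, centred about 10 cm below the lens of the magnifier lamp, with the gripper clear of the label, so that I can read it; finish while still holding it there. Do not bump the lamp, and leave the other things on the desk where they lie.

Things in the scene. Friction and masses are not known exactly. Their poses are not given: they have to be found in the camera images.
- template: small drawing template: smoky-clear acrylic plate, 180 (its x) x 56 (y) x 6 mm, 70 g, five round cut-outs in the middle. The last 40 mm at +x are frosted white with a cream, dark-barred label on the upper face and a 10 mm square notch at the +x +y corner. The -x end is clear, solid for 40 mm. Lies label up on the 2 mm thick green mat, pointing any way. Origin: centre of its underside
- label (a point): middle of the frosted end, on the template's upper face, 70 mm from the template's centre towards +x; axes as the template's
- clear_end (a point): where to hold the template: middle of the clear end at half thickness, 68 mm from the template's centre towards -x; the plate is 56 mm wide here
- eraser: red eraser with a black band, 58 mm long (its x) x 24 mm wide (its y) x 18 mm high, 30 g, lying flat near the middle of the template. Origin: centre of its underside
- tray: black desk tray fixed to the desk, 110 mm (its x) x 160 mm (its y), walls 24 mm high and 4 mm thick, floor 4 mm above the desk. A 3 mm cross wall, 22 mm high, 30 mm from its centre towards -y, parts the pencil bay (-y) from the larger empty bay (+y). Origin: centre of its underside
- bay (a point): centre of the floor of the tray's empty bay, which measures 102 mm (tray x) x 104 mm (tray y) inside; axes as the tray's
- magnifier: white gooseneck magnifier lamp, fixed: round head 110 mm across, heights 292 to 316 mm, lens in its middle, lens axis vertical. The neck leaves the head towards the lamp's +x, rises to 351 mm and comes down to a base 150 mm across, 220 mm from the lens axis; nothing of it is on the -x side but the head. Origin: on the desk straight below the lens
- lens (a point): centre of the lens, 300 mm above the desk
- large_template: bystander: large smoky drawing template without frosted end or notch, 90 x 200 x 4 mm, lying on the desk near the lamp
- tape: bystander: roll of blue masking tape, 100 mm across, 24 mm high, lying flat
- sharpener: bystander: black pencil sharpener, 36 x 50 x 28 mm
- lead_box: bystander: orange box of leads, 50 x 80 x 18 mm
- ruler: bystander: steel ruler, 300 x 30 x 3 mm, right of the mat
- compass_case: bystander: dark blue compass case, 170 x 65 x 20 mm
Mind the look-alikes: they are no part of the job. What is shaped like the tray but purple or turquoise is not meant.

How it is judged:
By the outcome, as a careful person would: the job done as asked, in the order asked, and still so for the second after the job is handed in, while the arm keeps its last pose, push and grip.
It also fails if it takes over 70 s, if anything falls off the work surface, if the arm or the gripper's body presses on something with over 40 N, if the wrist force passes 120 N, or if a joint passes its speed limit or range.

## Working session

There is one attempt and no reset: what is moved stays moved. The work goes in short steps, Python scripts to look and compute and a shell command to move; the robot and the scene stay as the last step left them, time stands still between calls to the robot, and variables do not carry over. Pictures are saved under pics/ and viewed, at most 10 in all, crops included, and the job is handed in when it is done.

```bash
ls; mkdir -p pics; python3 - <<'E'
from rig import manip, eyes
import cv2,numpy as np
s=manip.get_state();print(s)
ims=[]
for c in("side","top"):
    d=eyes.get_image(c);cv2.imwrite(f"pics/{c}0.png",d["frame"][:,:,::-1]);print(c,d["fx"],d["fy"],d["cx"],d["cy"],d["R"],d["t"])
    for n in("template","label","clear_end","eraser","tray","bay","magnifier","lens","large_template"):
        print(c,n,[(np.round(p["centre"],1).tolist(),round(p["confidence"],2)) for p in eyes.place_of(c,n)])
E
```

```text
pics
{'clock': 0.0, 'qpos': array([-1.31799649e+00,  2.76627624e-01,  1.50614260e+00,  4.19248318e-05,
        1.36065730e+00, -1.20961579e-01]), 'qd': array([-2.99088701e-04, -1.28908709e-04,  4.68680548e-05, -3.08892253e-04,
       -6.99370452e-04,  1.36994667e-03]), 'effort': array([-5.93475716e-05, -4.16781735e+01, -2.45809472e+01, -2.03191494e-04,
        1.11388150e-02,  1.16901177e-06]), 'position': array([ 0.20985194, -0.53482356,  0.24911728]), 'ee_rot': array([-9.16790357e-04,  9.82588965e-01,  1.85790428e-01, -3.99798310e-05]), 'contact_force': array([-0.15128778,  1.31953131,  0.461585  ]), 'moment': array([-0.01173275,  0.03965971, -0.00788647]), 'gripper_force': 0.0, 'width': 0.08527570254297012}
side 450.8392876520476 450.8392876520476 322.4335185992453 238.05389965542886 [[-0.72658252 -0.68707491  0.00242958]
 [-0.4429982   0.4657623  -0.76604052]
 [ 0.52519561 -0.55766795 -0.6427877 ]] [0.41127017 0.33199258 1.14686413]
side template [([370.3, 224.5], 0.65)]
side label [([336.3, 204.6], 0.71), ([353.0, 216.8], 0.67), ([324.6, 304.6], 0.57)]
side clear_end [([387.6, 2
[... 365 characters left out ...]
0, 306.0], 0.46), ([370.5, 227.7], 0.39)]
top 588.1765833275362 588.1765833275362 306.5455738689031 245.29811822303796 [[-0.02045451 -0.99976743 -0.00683415]
 [-0.99075266  0.02118617 -0.13401609]
 [ 0.13412971  0.00402972 -0.99095559]] [0.09419908 0.52553016 1.68440931]
top template [([416.0, 232.7], 0.69)]
top label [([413.4, 204.9], 0.65), ([379.8, 172.1], 0.35)]
top clear_end [([422.1, 252.4], 0.84)]
top eraser [([416.0, 230.7], 0.56)]
top tray [([220.2, 354.1], 0.97), ([206.7, 286.4], 0.72), ([118.8, 317.3], 0.65)]
top bay [([200.3, 287.1], 0.86), ([109.8, 319.2], 0.84), ([215.2, 354.7], 0.7)]
top magnifier []
top lens [([302.7, 177.0], 0.97)]
top large_template [([279.3, 215.6], 0.92)]
```

View pics/side0.png

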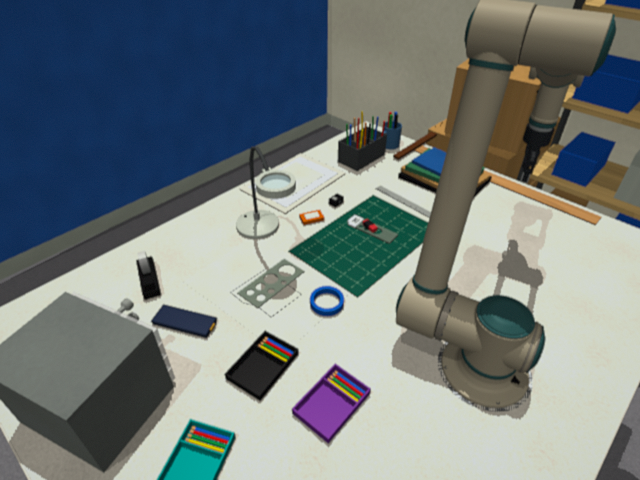

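View pics/top0.png

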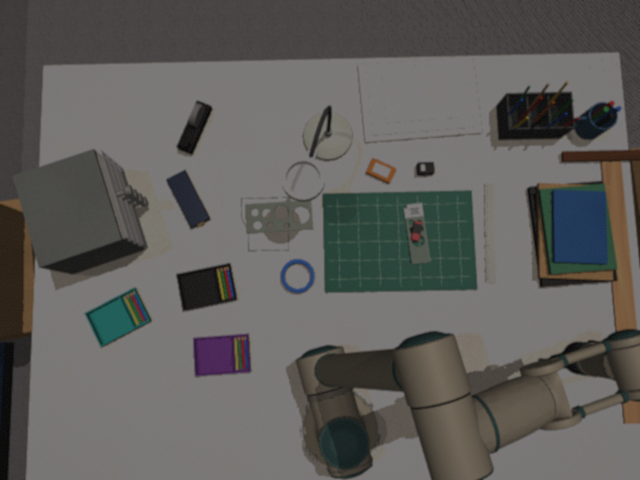

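The side view shows the small template with its frosted end at about (355,220), eraser at (368,226) and clear end at (390,237). The black tray is at (263,365) and the lens at (277,185). In the top view the template runs from (413,210) to (421,258), with the black tray at (207,286) and the lens at (303,180).

Candidates:
- **Template:** small one at top (416,232), large one at (279,215). I choose the small one, which is on the mat and frosted.
- **Tray:** black (207,286), purple (222,354), turquoise (118,317). I choose black.
- **Eraser:** the red one at (416,231). The other red items are pencils in the trays.

```bash
cat > h.py <<'E'
from rig import manip, eyes
import cv2,numpy as np
from scipy.spatial.transform import Rotation as Ro
def ray(d,p):
    v=np.array([(p[0]-d["cx"])/d["fx"],(p[1]-d["cy"])/d["fy"],1.])
    if d.get("fish"):
        r=np.hypot(v[0],v[1]); v=np.array([v[0]/r*np.sin(r),v[1]/r*np.sin(r),np.cos(r)]) if r>1e-9 else np.array([0,0,1.])
    v/=np.linalg.norm(v); return -d["R"].T@d["t"], d["R"].T@v
def plane(d,p,z):
    o,v=ray(d,p); return o+v*(z-o[2])/v[2]
def tri(*obs):
    A=0;b=0;M=[]
    for d,p in obs:
        o,v=ray(d,p);P=np.eye(3)-np.outer(v,v);A=A+P;b=b+P@o;M.append((P,o))
    X=np.linalg.solve(A,b); return X,max(np.linalg.norm(P@(X-o)) for P,o in M)
def img(c):
    d=eyes.get_image(c); d["fish"]=c=="wrist"; return d
def rect(d,mask,z):
    ys,xs=np.nonzero(mask); w=np.array([plane(d,(x,y),z)[:2] for x,y in zip(xs,ys)])
    (c,s,a)=cv2.minAreaRect((w*1000).astype(np.float32)); return np.round(c,1),np.round(s,1),round(a,1)
def tool(dx):   # world shift -> normalised tool shift
    q=manip.get_state()["ee_rot"]; return Ro.from_quat(np.r_[q[1:],q[0]]).inv().apply(dx)/0.5
E
python3 - <<'E'
from h import *
S=img("side");T=img("top")
ps={"label":((353,216.8),(413.4,204.9)),"clear":((387.6,237.4),(422.1,252.4)),"eraser":((370.7,230),(416,230.7)),"templ":((370.3,224.5),(416,232.7)),"tray":((265.4,362.7),(206.7,286.4)),"bay":((254.7,372.4),(200.3,287.1)),"lens":((277.9,185.8),(302.7,177))}
for n,(a,b) in ps.items():
    X,e=tri((S,a),(T,b)); print(n,X.round(4),round(e,4))
for d,c in((S,"side"),(T,"top")):
  for n,z in(("eraser",.017),("template",.007),("tray",.024),("magnifier",.316),("large_template",.004),("tape",.024)):
    for r in eyes.regions_of(c,n)[:3]: print(c,n,round(r["confidence"],2),np.round(r["bbox"]),rect(d,r["mask"],z) )
f=cv2.resize(T["frame"][190:280,370:470],None,fx=4,fy=4,interpolation=2);g=cv2.resize(S["frame"][200:260,330:410],None,fx=5,fy=5,interpolation=2)
h=np.zeros((360,800,3),np.uint8);h[:360,:400]=f;h[:300,400:]=g;cv2.imwrite("pics/crop.png",h[:,:,::-1])
E
```

```text
label [ 0.6438 -0.2388  0.0151] 0.0014
clear [ 0.5046 -0.2637 -0.0156] 0.001
eraser [ 0.5689 -0.2478 -0.0089] 0.0021
templ [ 0.5613 -0.239   0.0244] 0.0022
tray [0.4128 0.3775 0.0111] 0.003
bay [ 0.4168  0.404  -0.0081] 0.003
lens [0.6633 0.0854 0.2932] 0.0043
side eraser 0.67 [362. 221. 377. 234.] (array([ 567.5, -237.6]), array([40. , 77.7]), 71.4)
side template 0.58 [346. 211. 397. 243.] (array([ 560.4, -237.5]), array([181. ,  64.4]), 5.8)
side template 0.51 [235. 149. 296. 240.] (array([1013.5, -168.7]), array([203.6, 645. ]), 45.0)
side tray 0.94 [157. 419. 236. 480.] (array([332. , 628.5]), array([120.3, 136.8]), 26.6)
side tray 0.79 [225. 331. 300. 403.] (array([407.6, 387.5]), array([122.6, 172.1]), 10.1)
side tray 0.69 [293. 363. 372. 443.] (array([212.9, 342.9]), array([117.8, 168.8]), 3.1)
side magnifier 0.69 [240. 149. 296. 237.] (array([648.8, 123.4]), array([140.1, 435.4]), 45.0)
side large_template 0.74 [237. 259. 305. 312.] (array([619.2, 168.2]), array([ 99.8, 210.8]), 1.9)
side tape 0.76 [310. 290. 341. 317.] (array([434.8, 121.5]), array([ 95.7, 111. ]), 43.5)
top
[... 213 characters left out ...]
4. 184.] (array([ 754.9, -144.2]), array([78.4, 54.1]), 62.2)
top tray 0.89 [178. 263. 238. 310.] (array([414.7, 378.3]), array([113.8, 161.9]), 10.3)
top tray 0.85 [ 87. 287. 153. 342.] (array([330.8, 635.1]), array([110.3, 164.3]), 27.1)
top tray 0.75 [190. 335. 253. 375.] (array([217.2, 335.4]), array([113.5, 166. ]), 2.6)
top magnifier 0.84 [279. 104. 351. 199.] (array([717.7,  54.9]), array([124. , 255.1]), 56.8)
top magnifier 0.26 [168. 171. 211. 227.] (array([609.9, 372.8]), array([144.5,  53.8]), 26.3)
top large_template 0.68 [245. 202. 313. 233.] (array([621.5, 165.5]), array([ 91.2, 199.5]), 2.8)
top tape 0.86 [283. 259. 317. 293.] (array([440. , 111.8]), array([95.6, 96.9]), 62.6)
```

View pics/crop.png

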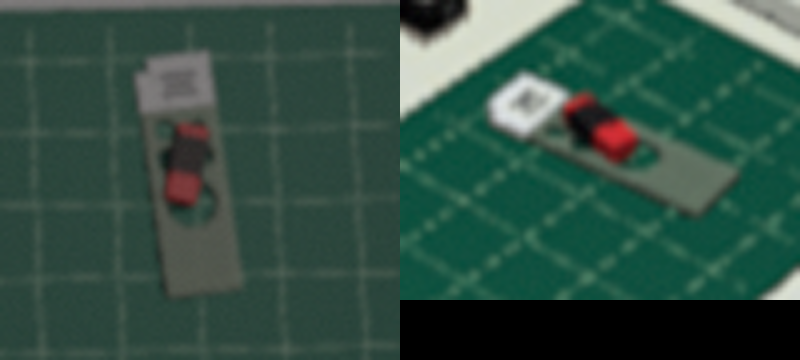

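The crop confirms the choice: frosted end up, with the notch at its upper left, and the eraser across the cut-outs at a yaw of about -14°. The template's yaw is about +6°. Next I move above it for a wrist look.

```bash
python3 - <<'E'
from h import *
p=manip.get_state()["position"]; print(tool(np.array([.56,-.242,.22])-p).round(4))
W=img("wrist"); print(W["fx"],W["cx"],W["cy"],(-W["R"].T@W["t"]).round(3),W["R"][2].round(2))
E
```

```text
[ 0.866  -0.2905  0.06  ]
371.64829954431775 322.75196158224657 237.33232563406312 [ 0.277 -0.509  0.374] [-0.27 -0.1  -0.96]
```

```bash
python3 -m creep '[[1,0.866,-0.29,0.06,0.098],[1,0.866,-0.29,0.06,0.098],[1,0.866,-0.29,0.06,0.098],[1,0.866,-0.29,0.06,0.098],[1,0.866,-0.29,0.06,0.098],[1,0.866,-0.29,0.06,0.098],[1,0.866,-0.29,0.06,0.098],[1,0.866,-0.29,0.06,0.098],[1,0.866,-0.29,0.06,0.098],[1,0.866,-0.29,0.06,0.098]]' 40
cat > look.py <<'E'
from h import *
import sys
W=img("wrist");s=manip.get_state();print(s["clock"],s["position"],s["qpos"].round(2))
q=s["ee_rot"];x=Ro.from_quat(np.r_[q[1:],q[0]]).as_matrix();print("toolx yaw",np.degrees(np.arctan2(x[1,0],x[0,0])).round(2))
for n,z in(("eraser",.026),("template",.008)):
    for r in eyes.regions_of("wrist",n)[:2]: print(n,round(r["confidence"],2),np.round(r["bbox"]),rect(W,r["mask"],z))
for n,z in(("eraser",.008),("label",.008),("clear_end",.005),("template",.002)):
    for r in eyes.place_of("wrist",n)[:2]: print(n,round(r["confidence"],2),np.round(r["centre"],1),plane(W,r["centre"],z).round(4))
if len(sys.argv)>1: cv2.imwrite(sys.argv[1],W["frame"][:,:,::-1])
np.save("last.npy",W,allow_pickle=True)
E
python3 look.py pics/w1.png
```

```text
clock: 2.75
position: [0.563, -0.2389, 0.2196]
ee_rot: [-0.001, 0.993, -0.119, 0.001]
contact_force: [-0.1, -0.3, -0.5]
width: 0.0856
gripper_force: 0.0
2.8 [ 0.56452265 -0.23772682  0.21931042] [-0.51  0.35  1.47  0.    1.32  1.29]
toolx yaw -13.62
eraser 0.88 [313. 177. 339. 238.] (array([ 566.1, -240.5]), array([23.7, 57.5]), 76.8)
eraser 0.62 [  0. 187.  69. 284.] (array([622.4, 115.1]), array([ 87. , 147.4]), 2.4)
template 0.62 [268. 111. 384. 303.] (array([ 559.4, -243.3]), array([181. ,  57.2]), 5.8)
template 0.24 [131.  13. 223.  72.] (array([ 754. , -142.6]), array([88.2, 52.4]), 63.9)
eraser 0.91 [325.2 205.4] [ 0.5648 -0.2419  0.008 ]
label 0.67 [306.1 139.8] [ 0.6274 -0.2395  0.008 ]
clear_end 0.96 [349.1 274.4] [ 0.4914 -0.2484  0.005 ]
clear_end 0.55 [176.8  39.4] [ 0.7566 -0.1444  0.005 ]
template 0.75 [325.9 209.2] [ 0.5598 -0.2414  0.002 ]
```

View pics/w1.png

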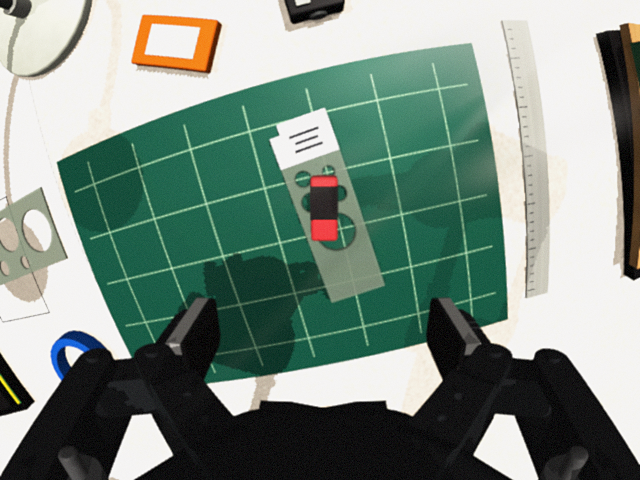

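The wrist picture shows the eraser at (325,207) on the template, frosted label at (305,140), clear end at (353,278), and no obstacle near either. Now part way down, for a second view.

```bash
python3 - <<'E'
from h import *
W0=np.load("last.npy",allow_pickle=True).item(); np.save("w0.npy",W0,allow_pickle=True)
p=manip.get_state()["position"];print(p,tool(np.array([.566,-.241,.13])-p).round(4))
E
python3 -m creep '[[1,0,0,0.08,0],[1,0,0,0.17,0],[1,0,0,0.17,0],[1,0,0,0.17,0]]'; python3 look.py; python3 - <<'E'
from h import *
a=np.load("w0.npy",allow_pickle=True).item();b=np.load("last.npy",allow_pickle=True).item()
d=eyes.place_of("wrist","eraser")
l=eyes.place_of("wrist","clear_end");m=eyes.place_of("wrist","label")
for n,pa,r in(("eraser",(325.2,205.4),d),("clear",(349.1,274.4),l),("label",(306.1,139.8),m)):
    for k in r[:1]: print(n,k["centre"],tri((a,pa),(b,k["centre"])))
p=manip.get_state()["position"];print(p,tool(np.array([.566,-.241,.030])-p).round(4))
E
```

```text
[ 0.55916776 -0.24325062  0.22019391] [ 0.0122 -0.0078  0.1804]
clock: 3.5
position: [0.5594, -0.2431, 0.1353]
ee_rot: [-0.0, 0.993, -0.121, -0.0]
contact_force: [0.6, -0.6, 1.2]
width: 0.0853
gripper_force: 0.0
3.55 [ 0.56071133 -0.24354601  0.13677438] [-0.52  0.41  1.6  -0.    1.13  1.29]
toolx yaw -13.93
eraser 0.76 [301. 187. 336. 273.] (array([ 567. , -240.8]), array([23.9, 58.6]), 76.5)
template 0.81 [243.  97. 391. 346.] (array([ 559.8, -243.5]), array([181.5,  57.6]), 5.4)
eraser 0.77 [316.6 226.5] [ 0.5647 -0.2405  0.008 ]
label 0.9 [290.4 138.3] [ 0.6285 -0.2385  0.008 ]
clear_end 0.98 [352.9 309.1] [ 0.4935 -0.2512  0.005 ]
template 0.8 [320.9 231. ] [ 0.5592 -0.2422  0.002 ]
eraser [316.6, 226.5] (array([ 0.56753601, -0.2419494 ,  0.02008776]), np.float64(0.0005406528087168221))
clear [352.9, 309.1] (array([ 0.48273067, -0.24913151, -0.01539723]), np.float64(0.001257545619055777))
label [290.4, 138.3] (array([ 0.62827101, -0.24119783,  0.03947839]), np.float64(0.0003666552037802241))
[ 0.56033328 -0.24226907  0.13556092] [ 0.0102 -0.0052  0.2111]
```

```bash
python3 -m creep '[[1,0.012,-0.005,0.08,0],[1,0.012,-0.005,0.14,0],[0.6,0.012,-0.005,0.18,0],[0.5,0.012,-0.005,0.206,0],[0.5,0.012,-0.005,0.208,0],[0,0.012,-0.005,0.208,0],[0,0.012,-0.005,0.208,0],[0,0.012,-0.005,0.208,0],[0,0.012,-0.005,0.208,0],[0,0.012,-0.005,0.208,0]]' 35
```

```text
clock: 5.0
position: [0.5671, -0.2416, 0.0321]
ee_rot: [0.0, 0.993, -0.121, 0.001]
contact_force: [-0.5, 0.7, 3.7]
width: 0.0226
gripper_force: 37.4
```

```bash
python3 -m creep '[[0,0,0,-0.1,0],[0,0,0,-0.2,0],[0,-0.14,-0.12,-0.22,0],[0,-0.28,-0.24,-0.22,0],[0,-0.431,-0.351,-0.22,0],[0,-0.431,-0.351,-0.22,-0.067],[0,-0.431,-0.351,-0.22,-0.067],[0,-0.431,-0.351,-0.22,-0.067],[0,-0.431,-0.351,-0.22,-0.067],[0,-0.431,-0.351,-0.22,-0.067]]'; python3 - <<'E'
from h import *
p=manip.get_state()["position"];print(p,tool(np.array([.409,.404,.14])-p).round(4))
E
```

```text
clock: 6.0
position: [0.3997, -0.0191, 0.1415]
ee_rot: [0.001, 0.996, 0.09, 0.001]
contact_force: [0.9, 0.5, 0.2]
width: 0.0229
gripper_force: 37.0
[ 0.39972176 -0.01912025  0.14146165] [ 0.1691 -0.8294  0.0022]
```

```bash
python3 -m creep '[[0,0.169,-0.829,-0.02,0],[0,0.169,-0.829,-0.02,0],[0,0.169,-0.829,-0.02,0],[0,0.169,-0.829,-0.02,0],[0,0.169,-0.829,-0.02,0],[0,0.169,-0.829,-0.02,0],[0,0.169,-0.829,-0.02,0],[0,0.169,-0.829,-0.02,0],[0,0.169,-0.829,-0.02,0],[0,0.169,-0.829,-0.02,0]]'; python3 - <<'E'
from h import *
W=img("wrist");cv2.imwrite("pics/w2.png",W["frame"][:,:,::-1])
for n,z in(("tray",0),("bay",.004)):
    for r in eyes.place_of("wrist",n)[:3]: print(n,round(r["confidence"],2),np.round(r["centre"]),plane(W,r["centre"],z).round(4))
for r in eyes.regions_of("wrist","tray")[:3]: print(round(r["confidence"],2),np.round(r["bbox"]),rect(W,r["mask"],.024))
p=manip.get_state()["position"];print(p,tool(np.array([.409,.404,.029])-p).round(4))
E
```

```text
clock: 7.0
position: [0.411, 0.4073, 0.1505]
ee_rot: [-0.001, 0.996, 0.09, 0.001]
contact_force: [0.3, -0.6, -0.6]
width: 0.0234
gripper_force: 36.9
tray 0.94 [357. 223.] [0.4174 0.382  0.    ]
tray 0.8 [ 68. 264.] [0.3315 0.6382 0.    ]
bay 0.87 [322. 228.] [0.4091 0.4078 0.004 ]
bay 0.83 [ 46. 276.] [0.3134 0.668  0.004 ]
0.8 [  2. 184. 152. 338.] (array([332.8, 634.7]), array([111.1, 179.6]), 26.5)
0.71 [245. 155. 472. 309.] (array([413.2, 381.3]), array([113.2, 161.5]), 10.7)
0.59 [284. 378. 440. 434.] (array([264.4, 335.9]), array([162.1,  38.5]), 81.7)
[0.40928683 0.40222053 0.15053039] [ 0.0003 -0.0039  0.2431]
```

View pics/w2.png

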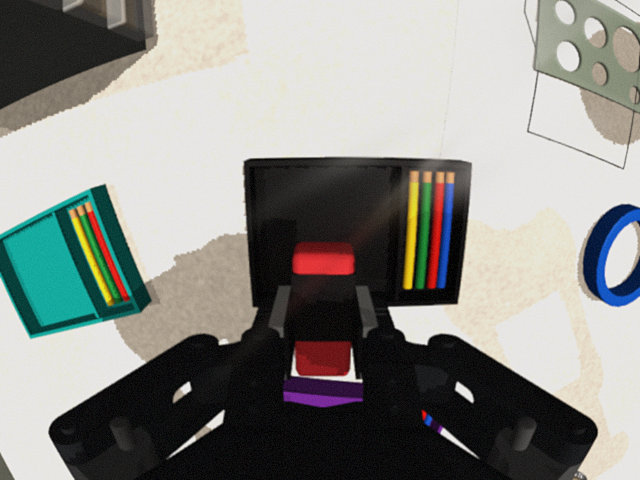

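The eraser is held at (323,310), above the black tray's empty bay at (322,228). The pencils are to the right at (430,230). Lowering and releasing.

```bash
python3 -m creep '[[0,0,-0.002,0.08,0],[0,0,-0.002,0.16,0],[0,0,-0.002,0.21,0],[0,0,-0.002,0.241,0],[0,0,-0.002,0.241,0],[0,0,-0.002,0.241,0],[0.45,0,-0.002,0.241,0],[0.45,0,-0.002,0.241,0],[0.45,0,-0.002,0.241,0],[0.45,0,-0.002,0.16,0]]'
python3 -m creep '[[0.45,0,0,-0.05,0],[0.45,0,0,-0.12,0],[1,0,0,-0.2,0],[1,0,0.1,-0.2,0],[1,0,0.2,-0.2,0],[1,0,0.2,-0.2,0]]'
python3 - <<'E'
from h import *
W=img("wrist");S=img("side")
for r in eyes.regions_of("wrist","eraser")[:2]: print(round(r["confidence"],2),np.round(r["bbox"]),rect(W,r["mask"],.022))
f=np.hstack([W["frame"][100:400,100:500],cv2.resize(S["frame"][320:410,205:325],(400,300))]);cv2.imwrite("pics/p1.png",f[:,:,::-1])
p=manip.get_state()["position"];print(p,tool(np.array([.38,-.02,.18])-p).round(4))
E
```

```text
clock: 8.2
position: [0.4055, 0.4022, 0.0673]
ee_rot: [0.003, 0.996, 0.089, -0.005]
contact_force: [-0.0, 0.0, 0.2]
width: 0.0385
gripper_force: 0.0
clock: 8.8
position: [0.4264, 0.3015, 0.1716]
ee_rot: [0.002, 0.996, 0.087, 0.0]
contact_force: [0.0, 0.6, -0.3]
width: 0.0855
gripper_force: 0.0
0.78 [180. 188. 213. 262.] (array([408.5, 401.4]), array([60.4, 30.8]), 6.6)
[0.42652678 0.30660698 0.17136345] [-0.2072  0.6264 -0.0181]
```

View pics/p1.png

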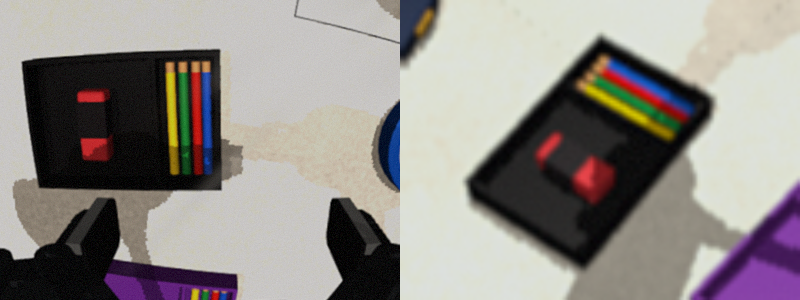

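The eraser lies flat in the empty bay, at (95,125) in the wrist crop. I'll grip the template with the tool turned about, so the wrist camera points away from the lamp. On the way I turn in two stages.

```bash
python3 -m creep '[[1,-0.207,0.626,-0.06,-0.24],[1,-0.207,0.626,-0.06,-0.24],[1,-0.207,0.626,-0.06,-0.24],[1,-0.207,0.626,-0.06,-0.24],[1,-0.207,0.626,-0.06,-0.24],[1,-0.207,0.626,-0.06,-0.24],[1,-0.207,0.626,-0.06,-0.24],[1,-0.207,0.626,-0.06,-0.24],[1,-0.207,0.626,-0.06,-0.24],[1,-0.207,0.626,-0.06,-0.24]]'; python3 - <<'E'
from h import *
s=manip.get_state();p=s["position"];print(p,s["qpos"].round(2),tool(np.array([.492,-.249,.15])-p).round(4))
S=img("side");T=img("top")
for c,d in(("side",S),("top",T)):
    for r in eyes.place_of(c,"lens")[:1]: print(c,r["confidence"],r["centre"],plane(d,r["centre"],.3).round(4))
    for r in eyes.place_of(c,"magnifier")[:2]: print(c,r["confidence"],r["centre"],plane(d,r["centre"],.0).round(4))
E
```

```text
clock: 9.95
position: [0.381, -0.0202, 0.2012]
ee_rot: [0.0, 0.724, 0.69, 0.0]
contact_force: [1.3, 0.2, 0.0]
width: 0.0855
gripper_force: 0.0
[ 0.38101955 -0.0202255   0.20124267] [-0.24  0.02  1.95  0.    1.17 -0.19] [-0.4462  0.244   0.1026]
side 0.72 [278.0, 182.6] [0.663 0.079 0.3  ]
top 0.59 [303.4, 177.9] [0.6625 0.0865 0.3   ]
```

```bash
python3 -m creep '[[1,-0.446,0.244,0.08,-0.273],[1,-0.446,0.244,0.08,-0.273],[1,-0.446,0.244,0.08,-0.273],[1,-0.446,0.244,0.08,-0.273],[1,-0.446,0.244,0.08,-0.273],[1,-0.446,0.244,0.08,-0.273],[1,-0.446,0.244,0.08,-0.273],[1,-0.446,0.244,0.08,-0.273],[1,-0.446,0.244,0.08,-0.273],[1,-0.446,0.244,0.08,-0.273]]'; python3 look.py
```

```text
clock: 11.25
position: [0.4903, -0.249, 0.1607]
ee_rot: [-0.0, 0.072, 0.997, 0.0]
contact_force: [0.3, -0.3, -0.2]
width: 0.0854
gripper_force: 0.0
11.3 [ 0.49031703 -0.24902964  0.16070644] [-0.6   0.3   1.7   0.    1.14 -2.03]
toolx yaw 171.96
eraser 0.73 [ 68. 167. 160. 436.] (array([ 546.5, -443.2]), array([ 31.8, 276.3]), 87.0)
template 0.71 [279. 195. 389. 392.] (array([ 559.5, -243.5]), array([181.8,  57.1]), 5.9)
label 0.79 [362.3 368. ] [ 0.6272 -0.2329  0.008 ]
template 0.62 [341.6 303.9] [ 0.5611 -0.2436  0.002 ]
template 0.58 [362.8 366.9] [ 0.6305 -0.2322  0.002 ]
```

```bash
python3 -m creep '[[1,-0.004,0,0,-0.0385],[1,-0.004,0,0,-0.0385],[1,-0.004,0,0.09,-0.0385],[1,-0.004,0,0.17,-0.0385],[1,-0.004,0,0.23,-0.0385],[1,-0.004,0,0.26,-0.0385],[1,-0.004,0,0.275,-0.0385],[0.8,-0.004,0,0.279,-0.0385],[0.8,-0.004,0,0.279,-0.0385],[0.8,-0.004,0,0.279,-0.0385]]' 90; python3 look.py pics/w3.png
```

```text
clock: 12.6
position: [0.4927, -0.2503, 0.0226]
ee_rot: [0.001, -0.046, 0.999, -0.001]
contact_force: [-0.5, -0.2, 0.5]
width: 0.0687
gripper_force: 0.0
12.65 [ 0.49266354 -0.25024982  0.02262835] [-0.6   0.46  1.86 -0.    0.82 -2.26]
toolx yaw -174.72
template 0.73 [254. 256. 391. 401.] (array([ 505.7, -249.1]), array([74.9, 56.1]), 5.8)
clear_end 0.9 [323.  305.6] [ 0.4916 -0.2506  0.005 ]
```

View pics/w3.png

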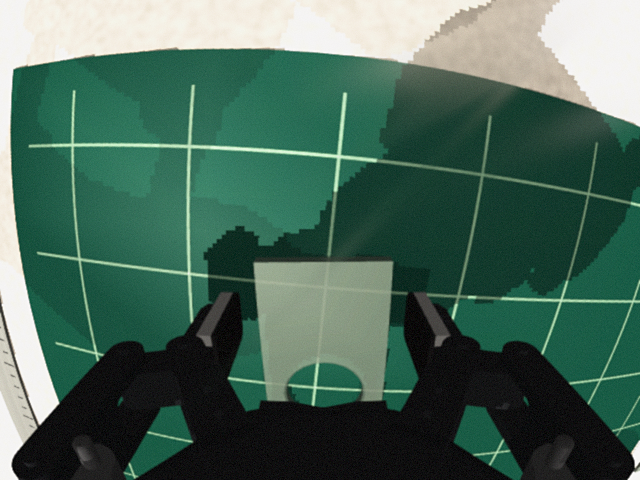

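The fingers straddle the clear end at (323,305), centred and square. Lowering gently while feeling for the mat.

```bash
python3 -m creep '[[0.72,0,0,0.005,0],[0.72,0,0,0.008,0],[0.72,0,0,0.01,0],[0.72,0,0,0.01,0],[0.72,0,0,0.01,0]]'; python3 -m creep '[[0.72,0,0,0.002,0],[0.72,0,0,0.002,0],[0.72,0,0,0.002,0]]'
```

```text
clock: 13.45
position: [0.4919, -0.2498, 0.0164]
ee_rot: [-0.0, -0.046, 0.999, 0.0]
contact_force: [0.0, 0.2, 0.4]
width: 0.0614
gripper_force: 0.0
clock: 13.75
position: [0.4919, -0.2498, 0.0155]
ee_rot: [-0.0, -0.046, 0.999, -0.0]
contact_force: [0.1, -0.2, 0.7]
width: 0.0615
gripper_force: 0.0
```

No contact yet. Closing.

```bash
python3 -m creep '[[0.5,0,0,0,0],[0.4,0,0,0,0],[0.4,0,0,0,0],[0.4,0,0,0,0],[0.4,0,0,0,0],[0.4,0,0,0,0]]' 90; python3 -m creep '[[0.4,0,0,-0.01,0],[0.4,0,0,-0.04,0],[0.4,0,0,-0.08,0],[0.4,0,0,-0.12,0],[0.4,0,0,-0.12,0],[0.4,0,0,-0.12,0]]'; python3 - <<'E'
from h import *
s=manip.get_state();print(s["width"],s["gripper_force"],s["position"])
S=img("side");cv2.imwrite("pics/s3.png",cv2.resize(S["frame"][130:280,280:480],(800,600))[:,:,::-1])
E
```

```text
clock: 14.35
position: [0.4924, -0.2502, 0.0174]
ee_rot: [0.001, -0.046, 0.999, -0.001]
contact_force: [-1.3, 0.2, 12.3]
width: 0.0529
gripper_force: 96.0
clock: 14.95
position: [0.4918, -0.2497, 0.0753]
ee_rot: [0.0, -0.046, 0.999, -0.0]
contact_force: [0.1, -0.4, -0.2]
width: 0.0524
gripper_force: 94.1
0.0523596914128129 94.10190224647522 [ 0.4917905  -0.2496596   0.07533333]
```

View pics/s3.png

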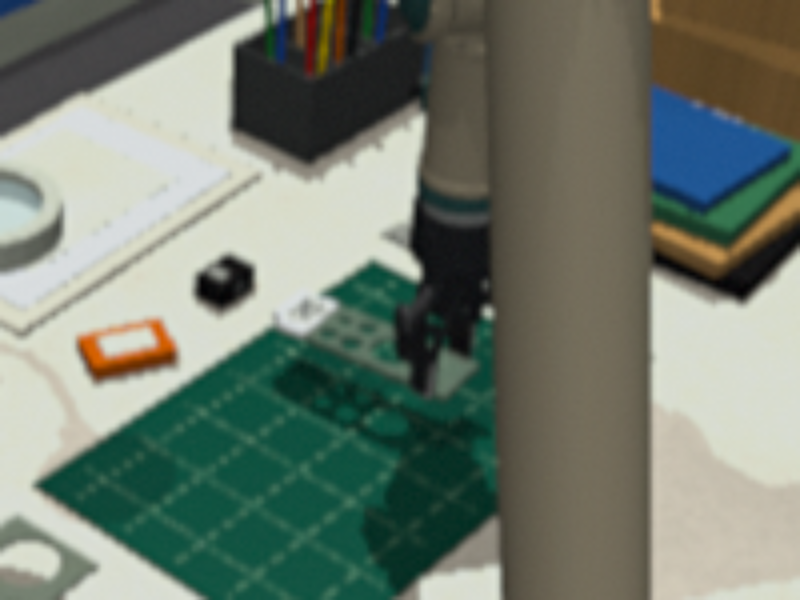

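The template is held level off the mat, label at (305,312) in the crop. Lift and swing over on the robot's side of the lamp, then go in from there.

```bash
python3 -m creep '[[0.4,0.04,0.03,-0.07,0],[0.4,0.08,0.09,-0.14,0],[0.4,0.12,0.16,-0.2,0],[0.4,0.122,0.24,-0.25,0],[0.4,0.122,0.32,-0.268,0],[0.4,0.122,0.4,-0.268,0],[0.4,0.122,0.48,-0.268,0],[0.4,0.122,0.56,-0.268,0],[0.4,0.122,0.62,-0.268,0],[0.4,0.122,0.653,-0.268,0]]'; python3 - <<'E'
from h import *
s=manip.get_state();p=s["position"];print(p,s["width"])
q=s["ee_rot"];x=Ro.from_quat(np.r_[q[1:],q[0]]).as_matrix()
S=img("side");T=img("top")
o={}
for n in("label","lens"):
    for c,d in(("side",S),("top",T)):
        for r in eyes.place_of(c,n)[:2]: print(n,c,round(r["confidence"],2),np.round(r["centre"],1),plane(d,r["centre"],.2 if n=="label" else .3).round(4))
print(p+(-.138*x[:,0])+[0,0,-.009])
t=np.array([.663,.083,.209])+.138*x[:,0];t[2]=.209
print(t,tool(t-p).round(4))
E
```

```text
clock: 16.0
position: [0.3996, 0.0719, 0.2081]
ee_rot: [-0.002, -0.047, 0.999, 0.0]
contact_force: [0.6, -0.3, -0.8]
width: 0.053
gripper_force: 94.6
[0.39955082 0.07192418 0.20814395] 0.05298034834622582
label side 0.76 [308.4 230.2] [0.5412 0.0839 0.2   ]
label top 0.8 [305.7 234.4] [0.5343 0.0842 0.2   ]
lens side 0.9 [275.9 184.7] [0.6594 0.0901 0.3   ]
lens top 0.87 [300.2 178.1] [0.6621 0.0946 0.3   ]
lens top 0.71 [488.3 230.8] [ 0.5182 -0.3682  0.3   ]
[0.53693562 0.08493379 0.19873442]
[0.5256152 0.0699904 0.209    ] [-0.2507 -0.0269 -0.002 ]
```

```bash
python3 -m creep '[[0.4,-0.04,-0.003,-0.002,0],[0.4,-0.08,-0.006,-0.002,0],[0.4,-0.12,-0.008,-0.002,0],[0.4,-0.16,-0.01,-0.002,0],[0.4,-0.2,-0.013,-0.002,0],[0.4,-0.23,-0.015,-0.002,0],[0.4,-0.251,-0.016,-0.002,0],[0.4,-0.251,-0.016,-0.002,0],[0.4,-0.251,-0.016,-0.002,0]]'; python3 - <<'E'
from h import *
s=manip.get_state();p=s["position"]
q=s["ee_rot"];x=Ro.from_quat(np.r_[q[1:],q[0]]).as_matrix();print("label pred",p-.138*x[:,0]-[0,0,.009])
S=img("side");T=img("top")
for n in("label","lens"):
    for c,d in(("side",S),("top",T)):
        for r in eyes.place_of(c,n)[:1]: print(n,c,round(r["confidence"],2),np.round(r["centre"],1),plane(d,r["centre"],.2 if n=="label" else .3).round(4))
f=np.hstack([cv2.resize(S["frame"][150:250,230:330],(400,400),interpolation=2),cv2.resize(T["frame"][130:230,255:355],(400,400),interpolation=2)])
cv2.imwrite("pics/fin.png",f[:,:,::-1])
E
```

```text
clock: 17.2
position: [0.526, 0.0731, 0.2102]
ee_rot: [-0.001, -0.046, 0.999, -0.0]
contact_force: [-0.8, 0.3, -0.7]
width: 0.0526
gripper_force: 94.6
label pred [0.66346656 0.08575092 0.20097664]
label side 0.73 [276.6 212.2] [0.6675 0.0886 0.2   ]
label top 0.71 [295.5 274. ] [0.4297 0.1131 0.2   ]
lens side 0.65 [278.8 181.3] [0.6663 0.0729 0.3   ]
lens top 0.74 [303.8 177.7] [0.6629 0.0855 0.3   ]
```

View pics/fin.png

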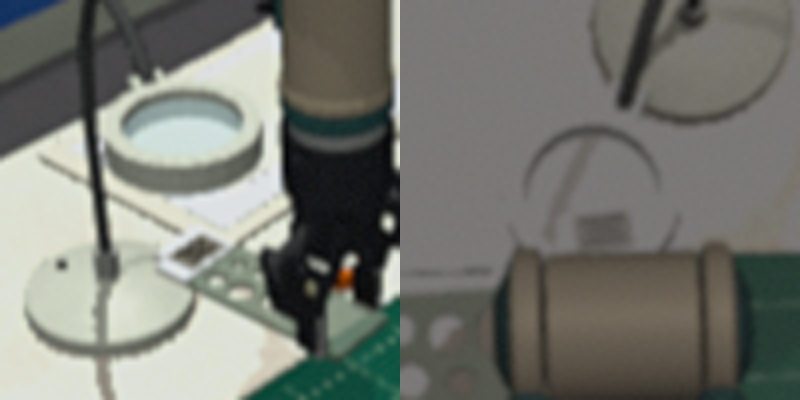

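```bash
python3 - <<'E'
from h import *
S=img("side");T=img("top")
print(tri((S,(276,181)),(T,(303.3,178.5))))
print(plane(S,(276,181),.316),plane(T,(303.3,178.5),.304))
for z,X in((.316,(.663,.086,.316)),):
  for d in(S,T):
    t=np.linspace(0,6.28,60);P=np.c_[.663+.055*np.cos(t),.086+.055*np.sin(t),np.full(60,z)]@d["R"].T+d["t"]
    u=d["fx"]*P[:,0]/P[:,2]+d["cx"];v=d["fy"]*P[:,1]/P[:,2]+d["cy"];print(u.min(),u.max(),v.min(),v.max())
s=manip.get_state();print(s["clock"],s["position"],s["width"],s["qd"].round(3))
E
```

```text
(array([0.65909268, 0.08751702, 0.3107831 ]), np.float64(0.0011854886209545137))
[0.6539375  0.09331009 0.316     ] [0.65990459 0.08676631 0.304     ]
255.70222256789577 295.71843311683944 168.2776701158432 189.89747457148005
281.4001392283269 325.67799146535 154.59818183961372 197.78359421844453
17.6 [0.52649048 0.07344673 0.2106675 ] 0.05265833514283494 [-0.     0.004 -0.003 -0.001  0.002 -0.001]
```

The final picture shows the label at (195,252) in the side crop, straight under the head at (184,125), with the gripper well away from both. Label and lens axis agree to about 3 mm, and the label is 10 cm below the lens.

```bash
python3 -c "
from rig import manip
print(manip.sign_off())"
```

```text
the job is handed in; nothing more can be done
None
```

The eraser is in the black tray's empty bay, and the template is held by its clear end, label up, about 10 cm below the lens and centred to about 3 mm; I handed the job in at about 17.6 s.

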